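# Lay out a meal's dishes for the temperature check

## Task

Lay out the four sealed meal dishes for the temperature check: put the oblong dish, the square dish, the round cup and the small pot each into the blue-rimmed nest that matches its shape and size, sitting flat on the nest's floor inside the rim. Keep the dishes upright and set them down rather than dropping them, and leave the spice jar and the shaker standing where they are.

Things in the scene. Friction and masses are not known exactly. Their poses are not given: they have to be found in the camera images.
- oblong_dish: Oblong aluminium foil meal dish with a white paper lid, 58 (x) by 118 (y) by 40 mm high, straight sides, about 0.28 kg. Its origin is the centre of its underside, z up, y along its long side; its yaw at the start is within 0.35 rad of 0.
- square_dish: Square white dessert dish with a clear lid, brown filling showing, 60 by 60 by 40 mm high, straight sides, about 0.17 kg. Its origin is the centre of its underside, z up, x and y square to its sides; yaw at the start within 0.35 rad of 0.
- round_cup: Round white cup sealed with a silvery foil lid, 62 mm in diameter, 55 mm high, graspable as a straight cylinder, about 0.19 kg. Its origin is the centre of its underside, z up.
- small_pot: Small round white dressing pot with a white lid bearing a grey disc, 42 mm in diameter, 36 mm high, graspable as a straight cylinder, about 0.06 kg. Its origin is the centre of its underside, z up.
- oblong_nest: Low blue-rimmed, grey-floored oblong nest for the oblong dish: opening 74 (x) by 134 (y) mm, 82 by 142 mm outside, 3 mm thick floor, rim 4 mm thick whose top is 9 mm above the bench: 8 mm of play all round its dish, whose underside comes to rest 3 mm above the bench. Fixed to the bench. Its origin is the centre of its underside, z up, y along its long side; yaw within 0.35 rad of 0.
- square_nest: Low blue-rimmed, grey-floored square nest for the square dish: opening 76 by 76 mm, 84 by 84 mm outside, 3 mm thick floor, rim 4 mm thick whose top is 9 mm above the bench: 8 mm of play all round its dish, whose underside comes to rest 3 mm above the bench. Fixed to the bench. Its origin is the centre of its underside, z up, x and y square to its sides; yaw within 0.35 rad of 0.
- cup_nest: Low blue-rimmed, grey-floored round nest, the larger of the two, for the round cup: opening 78 mm in diameter, 86 mm outside, 3 mm thick floor, rim 4 mm thick whose top is 9 mm above the bench: 8 mm of play all round its dish, whose underside comes to rest 3 mm above the bench. Fixed to the bench. Its origin is the centre of its underside, z up.
- pot_nest: Low blue-rimmed, grey-floored round nest, the smaller of the two, for the small pot: opening 58 mm in diameter, 66 mm outside, 3 mm thick floor, rim 4 mm thick whose top is 9 mm above the bench: 8 mm of play all round its dish, whose underside comes to rest 3 mm above the bench. Fixed to the bench. Its origin is the centre of its underside, z up.
- spice_jar: Loose amber glass spice jar with a black cap, 40 mm in diameter, 62 mm high, standing among the dishes; to be left alone. Its origin is the centre of its underside, z up.
- shaker: Loose dark steel shaker, 38 mm in diameter, 65 mm high, standing among the dishes; to be left alone. Its origin is the centre of its underside, z up.
There are look-alikes about, which are no part of the job. What is shaped like the cup_nest but purple is not meant.

How it is judged:
By the outcome, as a careful person would: the job done as asked, in the order asked, and still so for the second after the job is handed in, with the robot touching nothing.
It also fails if it takes over 102 s, if anything falls off the work surface, if the arm or the gripper's body presses on something with over 40 N, if the wrist force passes 120 N, or if a joint passes its speed limit or range.

## Robot

A 6-joint arm with a two-finger parallel gripper is mounted at the origin on the work surface. World frame = base frame: x ahead of the robot, y to its left, z up, the work surface at z = 0. Lengths are in m, angles in rad, forces in N, time in s.
With the tool pointing down it reaches from about 0.325 to 1 m from the base axis. Payload 5.1 kg.
Tool frame: the origin (TCP) lies on the centre line of the jaws, within the pads' length; the fingertips stand 19 mm ahead of it and the grasp point (between the pads) is the TCP (env.tip_reach is the distance from the TCP to the fingertips, in m); z points along the fingers, y is the line along which they close (so a half turn about z gives the same grasp; the last joint's range is limited). The gripper opens to 85 mm and grips with 20 to 120 N. Pads are 22 mm wide; open, the fingers measure 114 mm over their backs; the gripper's body (76 mm by 85 mm) begins 54 mm behind the grasp point. The pads swing forward as they close: fully open they stand 13 mm farther back than shut.
Start: joints at [1.254, 0.124, 1.65, -0, 1.367, -0.083], TCP at [0.151, 0.632, 0.25] pointing down, gripper open.
Joint ranges: [-2.61, 2.61], [-1.02, 2.33], [0.03, 2.71], [-1.35, 4.49], [0.32, 2.68], [-2.91, 2.91]. Speed limits (rad/s): [2.57, 2.57, 3.14, 3.14, 3.14, 3.14].

## Interface

Orientations are given as a rotation vector (axis times angle).
In Python, from workcell import state, optics, workorder, env gives the robot as it stands.
- The arm moves only by the tool send_rows, never from a script. Its argument "rows" is a list of rows, each a list of 7 numbers: the shift along the tool's x, y, z in m, then the turn, a rotation vector about the tool's x, y, z in degrees, then the closure in counts, from 0 (fully open) to 255 (shut). In form: [[x, y, z, wx, wy, wz, fingers], ...]. A call has exactly 8 rows; each row is the pose to reach, as a shift and turn from the pose commanded when the call began, along the tool's axes at that moment; what a row does not reach only later rows make up. A row lasts 1/8 s, in which the tool goes at most 62.5 mm and 10.7 degrees, less where a joint would pass 70% of its speed; a pose out of reach is approached as far as the arm can. A call with a gripper value outside its range is refused whole. The fingers move at their own pace and stop on an object; "newtons" is the grip in N (left out, the last holds). Time passes only in rows, so rows that repeat a pose let the fingers close, or fill a call up. It gives the time, the measured TCP pose, the force, the opening and the grip force at its end, in the units of the state.
- state(): the state, without advancing time (a new reading comes with each control period).
- optics.read_camera(name): name is "scene" or "top" or "wrist"; returns a dict with "pixels" (420x560x3 uint8, red, green, blue), "z_map" (420x560 float32, m along the optical axis (not along the pixel's ray), 0 where there is no reading), "camera_matrix" (3x3 intrinsics, pixels), "distortion" ([k1, k2, p1, p2, k3] as OpenCV has them; the pictures are not rectified), "rvec" (rotation vector, rad) and "tvec" (3), from world to camera coordinates, as OpenCV has them. Camera axes: x right, y down, z forward; pixel columns grow to the right and rows downward; lengths in m; the calibration is good to about 2 mm. A picture is of the moment at which its call begins.
- workorder.finish_job(): hands the job in; it is judged then, once.
The state is a dict: "clock": time; "joints": joint angles; "dq": joint speeds; "effort": joint torques, N m; "eef_pos": TCP position; "tcp_rot": TCP orientation; "ft_force": force on the tool from outside, world axes, zero at the start; "ft_torque": the same for the moment, N m; "gripper_width": finger opening in m; "gripper_force": force on a finger pad.
Only numpy, scipy, OpenCV 4.12 (cv2) and the standard library are available. Lean on these libraries where they do the work, as an engineer would, in place of code of your own. Each camera call takes 0.05 s, during which the arm holds its last target. There are 200 camera calls.

## Working session

There is one attempt and no reset: what is moved stays moved. The work goes in short steps, Python scripts to look and compute and a tool call to move; the robot and the scene stay as the last step left them, time stands still between calls to the robot, and variables do not carry over. Pictures are saved under pics/ and viewed, at most 14 in all, crops included, and the job is handed in when it is done.

Besides the shell and the picture viewer there is one more tool, called after "Emit:" as a command line: name --pt "numbers of a row" for each row, then --argument value for the rest. send_rows: Moves the arm, as the interface text tells. Its arguments: {"type":"object","properties":{"rows":{"type":"array","items":{"type":"array","items":{"type":"number"}}},"newtons":{"type":"number"}},"required":["rows"]}

```bash
ls; mkdir -p pics; cat > h.py <<'E'
import numpy as np, cv2
from workcell import state, optics, workorder, env
def cam(n):
    c=optics.read_camera(n); c['R']=cv2.Rodrigues(np.array(c['rvec'],float))[0]; c['t']=np.array(c['tvec'],float).ravel(); return c
def ray(c,uv,z):
    uv=np.array(uv,float).reshape(-1,1,2)
    p=cv2.undistortPoints(uv,np.array(c['camera_matrix'],float),np.array(c['distortion'],float)).reshape(-1,2)
    d=np.c_[p,np.ones(len(p))]@c['R']; o=-c['R'].T@c['t']
    return o+d*((z-o[2])/d[:,2])[:,None]
def save(c,n): cv2.imwrite('pics/'+n,c['pixels'][:,:,::-1])
E
python3 - <<'E'
from h import *
s=state(); print({k:np.round(v,3) for k,v in s.items()})
for n in('top','scene'):
    c=cam(n); save(c,n+'1.png'); np.savez(n+'1.npz',**c)
    print(n,-c['R'].T@c['t'])
E
```

```text
pics
{'clock': np.float64(0.0), 'joints': array([ 1.254,  0.125,  1.652, -0.   ,  1.368, -0.083]), 'dq': array([-0.001, -0.001, -0.   , -0.   , -0.001,  0.001]), 'effort': array([ 1.0000e-03, -4.2361e+01, -3.6545e+01, -0.0000e+00,  7.0000e-03,
       -0.0000e+00]), 'eef_pos': array([0.15 , 0.632, 0.249]), 'tcp_rot': array([-3.66e-01, -3.12e+00,  3.00e-03]), 'ft_force': array([-0.977, -0.053, -0.177]), 'ft_torque': array([ 0.019, -0.011, -0.023]), 'gripper_force': np.float64(0.0), 'gripper_width': np.float64(0.085)}
top [ 0.45157036 -0.00806775  1.32185452]
scene [1.00991587 0.57773624 0.75330299]
```

View pics/top1.png

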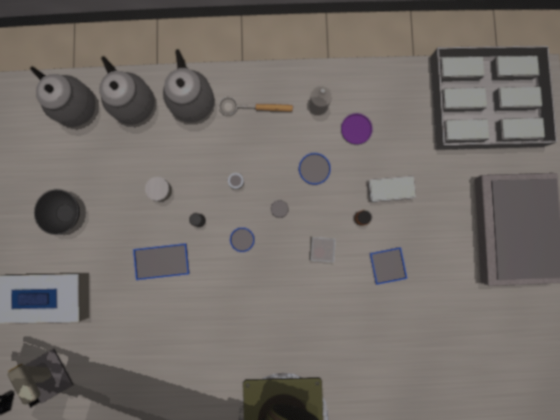

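View pics/scene1.png

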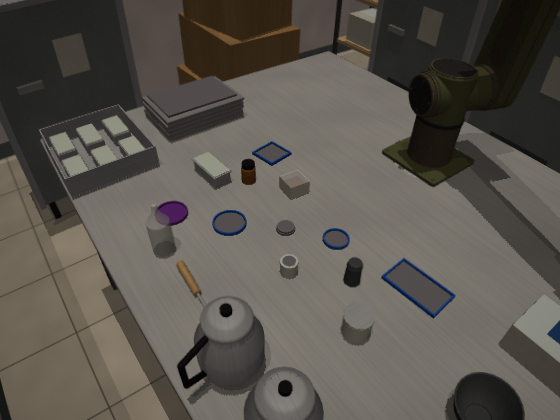

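The top view shows the nests: oblong (161,261), pot (242,239), cup (314,168) and square (388,265). The dishes are the cup (157,189), pot (236,181), square (322,250) and oblong (392,189). The shaker is at (197,220), the jar at (362,217), a stray low disc at (279,209) and the purple look-alike at (357,129).

```bash
python3 - <<'E'
from h import *
c=dict(np.load('top1.npz')); px=c['pixels'].astype(int); zm=c['z_map']
print(c['camera_matrix'])
vv,uu=np.mgrid[:420,:560]
p=cv2.undistortPoints(np.c_[uu.ravel(),vv.ravel()].astype(float).reshape(-1,1,2),c['camera_matrix'],c['distortion']).reshape(-1,2)
P=(np.c_[p,np.ones(len(p))]*zm.reshape(-1,1)-c['t'])@c['R']; H=P[:,2].reshape(420,560); H[zm==0]=0
blue=((px[:,:,2]-px[:,:,0]>35)&(px[:,:,2]-px[:,:,1]>25))
def rep(name,mask,u,v,z,r=35):
    m=np.zeros_like(mask,np.uint8); m[v-r:v+r,u-r:u+r]=mask[v-r:v+r,u-r:u+r]
    n,l,st,ce=cv2.connectedComponentsWithStats(m)
    k=1+np.argmin([np.hypot(*(ce[i]-(u,v))) for i in range(1,n)])
    co=max(cv2.findContours((l==k).astype(np.uint8),cv2.RETR_EXTERNAL,cv2.CHAIN_APPROX_NONE)[0],key=cv2.contourArea)
    w=ray(c,co.reshape(-1,2),z)[:,:2]*1000
    (cx,cy),(a,b),an=cv2.minAreaRect(w.astype(np.float32))
    print(name,'c %.1f %.1f size %.1f %.1f ang %.1f'%(cx,cy,a,b,an),'px',st[k,4],'h %.3f'%np.median(H[l==k]))
for n,u,v in(('onest',161,261),('pnest',242,239),('cnest',314,168),('snest',388,265)): rep(n,blue,u,v,.009,40)
for n,u,v,z in(('oblong',392,189,.04),('square',322,250,.04),('cup',157,189,.055),('pot',236,181,.036),('shaker',197,220,.065),('jar',362,217,.062),('disc',279,209,.01)):
    rep(n,H>min(z*.6,.03) if z>.02 else H>.006,u,v,z,28)
    print('   Hcentre',np.round(H[v-2:v+3,u-2:u+3].mean(),3))
E
```

```text
[[499.14811122   0.         276.34880275]
 [  0.         499.14811122 202.89029517]
 [  0.           0.           1.        ]]
onest c 412.6 310.7 size 81.2 142.1 ang 4.6 px 267 h 0.010
pnest c 465.5 95.6 size 60.6 57.7 ang 88.4 px 70 h 0.009
cnest c 650.2 -97.6 size 71.8 82.5 ang 53.7 px 83 h 0.009
snest c 384.3 -286.6 size 83.7 84.2 ang 9.3 px 196 h 0.010
oblong c 585.1 -299.3 size 58.2 116.8 ang 3.2 px 985 h 0.041
   Hcentre 0.041
square c 433.7 -114.1 size 61.2 59.9 ang 83.9 px 562 h 0.041
   Hcentre 0.039
cup c 603.0 306.3 size 62.3 59.6 ang 89.4 px 467 h 0.056
   Hcentre 0.055
pot c 619.8 105.3 size 39.1 39.3 ang 88.6 px 199 h 0.037
   Hcentre 0.037
shaker c 519.9 205.1 size 35.7 32.9 ang 88.3 px 167 h 0.063
   Hcentre 0.065
jar c 512.3 -219.6 size 40.7 38.0 ang 88.2 px 204 h 0.062
   Hcentre 0.063
disc c 543.0 -4.9 size 46.6 47.0 ang 29.1 px 244 h 0.012
   Hcentre 0.012
```

```bash
cat >> h.py <<'E'
from scipy.spatial.transform import Rotation as Ro
def go(x,y,z,yaw):
    """mm,deg world target (yaw of tool y axis) -> shift & turn in tool axes now"""
    s=state(); R=Ro.from_rotvec(s['tcp_rot']).as_matrix(); p=np.array(s['eef_pos'])
    a=np.radians(yaw); ty=np.array([np.cos(a),np.sin(a),0]); tz=np.array([0,0,-1.]); T=np.c_[np.cross(ty,tz),ty,tz]
    print('shift',np.round(R.T@(np.array([x,y,z])/1000-p),4),'turn',np.round(np.degrees(Ro.from_matrix(R.T@T).as_rotvec()),1),'t',np.round(s['clock'],2),'w',np.round(s['gripper_width'],4),'F',np.round(s['ft_force'],1))
E
python3 - <<'E'
from h import *
c=dict(np.load('top1.npz')); px=c['pixels'].astype(int)
b=px[:,:,2]-(px[:,:,0]+px[:,:,1])/2
for n,u,v,D in(('pnest',242,239,66),('cnest',314,168,86)):
    m=b>15; k=np.zeros_like(m); k[v-24:v+24,u-24:u+24]=1; vs,us=np.nonzero(m&k)
    w=ray(c,np.c_[us,vs],.009)[:,:2]*1000
    A=np.c_[2*w,np.ones(len(w))]; q=np.linalg.lstsq(A,(w**2).sum(1),rcond=None)[0]
    print(n,q[:2],2*np.sqrt(q[2]+q[0]**2+q[1]**2),len(w))
print(env.tip_reach); go(585,-299,150,3.2)
E
```

```text
pnest [464.8048032   95.24419631] 60.67518463276652 186
cnest [ 647.23428113 -102.01428589] 80.82977835472495 249
0.019
shift [-0.6383 -0.8047  0.1006] turn [-0.1  0.1 73.4] t 0.1 w 0.0855 F [-0.6  0.4 -1. ]
```

Emit:
send_rows --pt "-0.03 -0.04 0.02 0 0 5 0" --pt "-0.07 -0.088 0.04 0 0 14 0" --pt "-0.108 -0.136 0.06 0 0 24 0" --pt "-0.146 -0.184 0.08 0 0 34 0" --pt "-0.184 -0.232 0.1 0 0 44 0" --pt "-0.222 -0.28 0.1 0 0 54 0" --pt "-0.26 -0.328 0.1 0 0 64 0" --pt "-0.298 -0.376 0.1 0 0 73.4 0" --newtons 35

```text
clock: 1.1
eef_pos: [0.3516, 0.1998, 0.15]
tcp_rot: [2.164, 2.277, 0.0]
ft_force: [0.9, 0.5, 0.5]
gripper_width: 0.0854
gripper_force: 0.0
```

```bash
python3 -c "
from h import *
go(585,-299,150,3.2)"
```

```text
shift [-5.100e-01  2.076e-01  1.000e-04] turn [ 0.   0.  -0.3] t 1.1 w 0.0854 F [0.9 0.5 0.5]
```

Emit:
send_rows --pt "-0.055 0.022 0 0 0 0 0" --pt "-0.112 0.045 0 0 0 0 0" --pt "-0.169 0.068 0 0 0 0 0" --pt "-0.226 0.091 0 0 0 0 0" --pt "-0.283 0.114 0 0 0 0 0" --pt "-0.34 0.137 0 0 0 0 0" --pt "-0.397 0.16 0 0 0 0 0" --pt "-0.45 0.182 0 0 0 0 0"

```text
clock: 2.1
eef_pos: [0.5586, -0.2395, 0.1497]
tcp_rot: [-2.159, -2.281, 0.0]
ft_force: [0.1, -0.1, 0.7]
gripper_width: 0.0858
gripper_force: 0.0
```

Emit:
send_rows --pt "-0.04 0.016 0 0 0 0 0" --pt "-0.055 0.022 0.02 0 0 0 0" --pt "-0.055 0.022 0.03 0 0 0 0" --pt "-0.055 0.022 0.03 0 0 0 0" --pt "-0.055 0.022 0.03 0 0 0 0" --pt "-0.055 0.022 0.03 0 0 0 0" --pt "-0.055 0.022 0.03 0 0 0 0" --pt "-0.055 0.022 0.03 0 0 0 0"

```text
clock: 3.1
eef_pos: [0.5835, -0.2911, 0.1208]
tcp_rot: [2.158, 2.282, 0.0]
ft_force: [-0.5, 0.1, -0.4]
gripper_width: 0.0856
gripper_force: 0.0
```

```bash
python3 -c "
from h import *
go(585,-299,31,3.2)
save(cam('wrist'),'w1.png')"
```

```text
shift [-0.008   0.001   0.0898] turn [0. 0. 0.] t 3.1 w 0.0856 F [-0.5  0.1 -0.4]
```

View pics/w1.png

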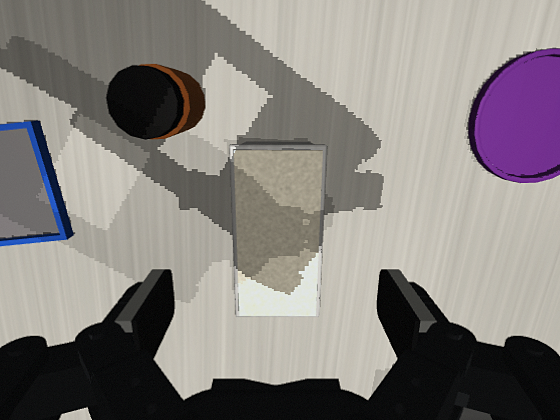

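The wrist view shows the dish upright at columns 233–325, centred between the pads (170 and 380) and aligned with them. The jar at (150,100) is clear.

Emit:
send_rows --pt "-0.008 0.001 0.03 0 0 0 0" --pt "-0.008 0.001 0.07 0 0 0 0" --pt "-0.008 0.001 0.09 0 0 0 0" --pt "-0.008 0.001 0.09 0 0 0 0" --pt "-0.008 0.001 0.09 0 0 0 255" --pt "-0.008 0.001 0.09 0 0 0 255" --pt "-0.008 0.001 0.09 0 0 0 255" --pt "-0.008 0.001 0.09 0 0 0 255"

```text
clock: 4.15
eef_pos: [0.5862, -0.2999, 0.0326]
tcp_rot: [2.156, 2.28, 0.001]
ft_force: [0.1, 0.7, 5.3]
gripper_width: 0.0575
gripper_force: 41.2
```

Emit:
send_rows --pt "0 0 0 0 0 0 255" --pt "0 0 0 0 0 0 255" --pt "0 0 -0.01 0 0 0 255" --pt "0 0 -0.03 0 0 0 255" --pt "0 0 -0.06 0 0 0 255" --pt "0 0 -0.1 0 0 0 255" --pt "0 0 -0.12 0 0 0 255" --pt "0 0 -0.12 0 0 0 255"

```text
clock: 5.15
eef_pos: [0.5858, -0.2997, 0.1528]
tcp_rot: [2.156, 2.28, 0.001]
ft_force: [0.6, 0.3, -3.8]
gripper_width: 0.0571
gripper_force: 40.2
```

```bash
python3 -c "
from h import *
go(412.6,310.7,150,4.6)"
```

```text
shift [ 0.6191 -0.1388  0.0008] turn [ 0.2  0.1 -1.4] t 5.15 w 0.0571 F [ 0.6  0.3 -3.8]
```

Emit:
send_rows --pt "0.03 -0.007 0 0 0 0 255" --pt "0.08 -0.018 0 0 0 0 255" --pt "0.135 -0.03 0 0 0 0 255" --pt "0.19 -0.043 0 0 0 0 255" --pt "0.245 -0.055 0 0 0 0 255" --pt "0.3 -0.067 0 0 0 -0.5 255" --pt "0.355 -0.08 0 0 0 -1 255" --pt "0.41 -0.092 0 0 0 -1.4 255"

```text
clock: 6.15
eef_pos: [0.4679, 0.1065, 0.1482]
tcp_rot: [-2.129, -2.307, 0.004]
ft_force: [0.7, 0.8, -4.0]
gripper_width: 0.0574
gripper_force: 40.1
```

Emit:
send_rows --pt "0.055 -0.012 0 0 0 0 255" --pt "0.105 -0.024 0 0 0 0 255" --pt "0.15 -0.034 0 0 0 0 255" --pt "0.18 -0.041 0 0 0 0 255" --pt "0.2 -0.046 0.01 0 0 0 255" --pt "0.209 -0.047 0.03 0 0 0 255" --pt "0.209 -0.047 0.05 0 0 0 255" --pt "0.209 -0.047 0.05 0 0 0 255"

```text
clock: 7.15
eef_pos: [0.4037, 0.3082, 0.0965]
tcp_rot: [-2.129, -2.308, 0.012]
ft_force: [-0.5, -1.0, -3.2]
gripper_width: 0.0571
gripper_force: 40.0
```

```bash
python3 -c "
from h import *
go(412.6,310.7,35.6,4.6)
c=cam('wrist');save(c,'w2.png')"
```

```text
shift [0.002  0.0095 0.0608] turn [-0.4  0.2  0. ] t 7.15 w 0.0571 F [-0.5 -1.  -3.2]
```

View pics/w2.png

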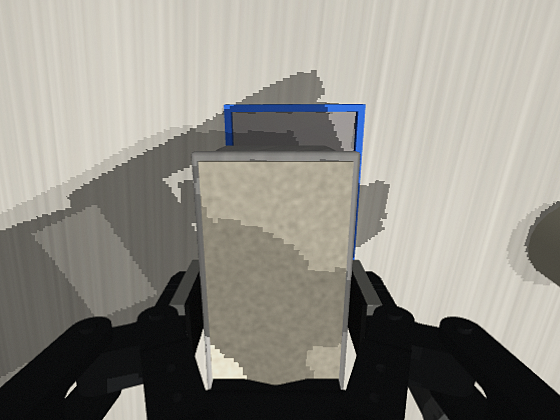

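The dish hangs level and parallel to the nest. The nest sits a little to the right (columns 228–362 behind the dish), which matches the computed +9.5 mm.

Emit:
send_rows --pt "0.002 0.005 0 0 0 0 255" --pt "0.002 0.0095 0.005 -0.4 0.2 0 255" --pt "0.002 0.0095 0.02 -0.4 0.2 0 255" --pt "0.002 0.0095 0.035 -0.4 0.2 0 255" --pt "0.002 0.0095 0.048 -0.4 0.2 0 255" --pt "0.002 0.0095 0.054 -0.4 0.2 0 255" --pt "0.002 0.0095 0.057 -0.4 0.2 0 255" --pt "0.002 0.0095 0.057 -0.4 0.2 0 255"

```text
clock: 8.2
eef_pos: [0.4159, 0.3126, 0.0434]
tcp_rot: [2.129, 2.307, 0.012]
ft_force: [0.4, 0.2, -3.1]
gripper_width: 0.0574
gripper_force: 40.1
```

```bash
python3 -c "
from h import *
go(412.6,310.7,35.6,4.6)"
```

```text
shift [-0.0016 -0.0035  0.0078] turn [ 0.4 -0.2  0. ] t 8.2 w 0.0574 F [ 0.4  0.2 -3.1]
```

Emit:
send_rows --pt "-0.001 -0.003 0 0.3 -0.2 0 255" --pt "-0.001 -0.003 0.002 0.3 -0.2 0 255" --pt "-0.001 -0.003 0.004 0.3 -0.2 0 255" --pt "-0.001 -0.003 0.005 0.3 -0.2 0 255" --pt "-0.001 -0.003 0.006 0.3 -0.2 0 255" --pt "-0.001 -0.003 0.007 0.3 -0.2 0 255" --pt "-0.001 -0.003 0.007 0.3 -0.2 0 255" --pt "-0.001 -0.003 0.007 0.3 -0.2 0 255"

```text
clock: 9.2
eef_pos: [0.4129, 0.3112, 0.0363]
tcp_rot: [2.13, 2.308, 0.002]
ft_force: [-0.1, -1.5, -4.1]
gripper_width: 0.0575
gripper_force: 40.1
```

```bash
python3 -c "
from h import *
go(412.6,310.7,35.6,4.6)"
```

```text
shift [-0.0005 -0.0003  0.0007] turn [ 0.1 -0.   0. ] t 9.2 w 0.0575 F [-0.1 -1.5 -4.1]
```

Emit:
send_rows --pt "0 0 0.001 0 0 0 255" --pt "0 0 0.002 0 0 0 255" --pt "0 0 0.002 0 0 0 255" --pt "0 0 0.002 0 0 0 255" --pt "0 0 0.002 0 0 0 255" --pt "0 0 0.002 0 0 0 255" --pt "0 0 0.002 0 0 0 255" --pt "0 0 0.002 0 0 0 255"

```text
clock: 10.2
eef_pos: [0.4131, 0.3114, 0.0357]
tcp_rot: [2.13, 2.308, 0.001]
ft_force: [-3.7, -3.0, 6.4]
gripper_width: 0.0573
gripper_force: 41.3
```

Contact is made (+6 N), so release and retreat.

Emit:
send_rows --pt "0 0 0 0 0 0 120" --pt "0 0 0 0 0 0 60" --pt "0 0 0 0 0 0 20" --pt "0 0 -0.005 0 0 0 0" --pt "0 0 -0.02 0 0 0 0" --pt "0 0 -0.06 0 0 0 0" --pt "0 0 -0.11 0 0 0 0" --pt "0 0 -0.11 0 0 0 0"

```text
clock: 11.2
eef_pos: [0.4158, 0.3132, 0.151]
tcp_rot: [2.127, 2.306, 0.02]
ft_force: [-0.4, 0.4, 0.1]
gripper_width: 0.0854
gripper_force: 0.0
```

```bash
python3 -c "
from h import *
go(433.7,-114.1,130,-6.1)"
```

```text
shift [-0.4274 -0.0168  0.0185] turn [ 0.7 -0.4 10.7] t 11.2 w 0.0854 F [-0.4  0.4  0.1]
```

Emit:
send_rows --pt "-0.04 -0.002 0 0 0 0 0" --pt "-0.1 -0.004 0 0 0 2 0" --pt "-0.16 -0.006 0 0 0 4 0" --pt "-0.22 -0.009 0 0 0 6 0" --pt "-0.28 -0.011 0 0 0 8 0" --pt "-0.34 -0.013 0 0 0 10 0" --pt "-0.39 -0.016 0 0 0 10.7 0" --pt "-0.427 -0.017 0.01 0 0 10.7 0"

```text
clock: 12.2
eef_pos: [0.4302, -0.1181, 0.1351]
tcp_rot: [2.336, 2.096, 0.004]
ft_force: [-0.2, 0.1, -0.2]
gripper_width: 0.0854
gripper_force: 0.0
```

Emit:
send_rows --pt "0 0 0.01 0 0 0 0" --pt "0 0 0.02 0 0 0 0" --pt "0 0 0.03 0 0 0 0" --pt "0 0 0.03 0 0 0 0" --pt "0 0 0.03 0 0 0 0" --pt "0 0 0.03 0 0 0 0" --pt "0 0 0.03 0 0 0 0" --pt "0 0 0.03 0 0 0 0"

```text
clock: 13.2
eef_pos: [0.4302, -0.1158, 0.1045]
tcp_rot: [2.335, 2.099, 0.002]
ft_force: [0.2, -0.6, 0.3]
gripper_width: 0.0855
gripper_force: 0.0
```

```bash
python3 -c "
from h import *
go(433.7,-114.1,31,-6.1)
c=cam('wrist');save(c,'w3.png')"
```

```text
shift [0.0021 0.0031 0.0735] turn [ 0.1 -0.   0. ] t 13.2 w 0.0855 F [ 0.2 -0.6  0.3]
```

View pics/w3.png

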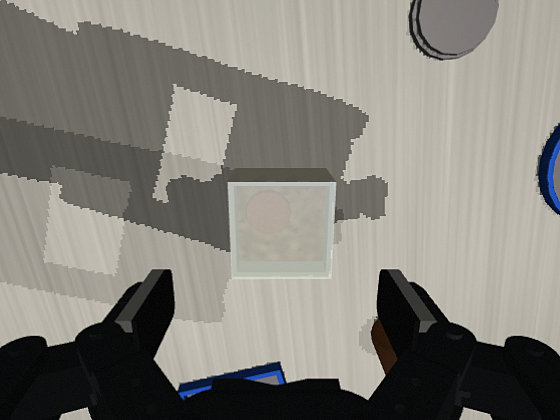

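The square dish is at columns 230–333, aligned and slightly right of centre as computed.

Emit:
send_rows --pt "0.002 0.003 0.03 0 0 0 0" --pt "0.002 0.003 0.06 0 0 0 0" --pt "0.002 0.003 0.073 0 0 0 0" --pt "0.002 0.003 0.073 0 0 0 0" --pt "0.002 0.003 0.073 0 0 0 255" --pt "0.002 0.003 0.073 0 0 0 255" --pt "0.002 0.003 0.073 0 0 0 255" --pt "0.002 0.003 0.073 0 0 0 255"

```text
clock: 14.25
eef_pos: [0.4346, -0.1146, 0.0328]
tcp_rot: [2.334, 2.098, 0.004]
ft_force: [-0.9, 0.3, 6.0]
gripper_width: 0.0596
gripper_force: 39.9
```

Emit:
send_rows --pt "0 0 0 0 0 0 255" --pt "0 0 -0.01 0 0 0 255" --pt "0 0 -0.03 0 0 0 255" --pt "0 0 -0.06 0 0 0 255" --pt "0 0 -0.1 0 0 0 255" --pt "0 0 -0.11 0 0 0 255" --pt "0 0 -0.11 0 0 0 255" --pt "0 0 -0.11 0 0 0 255"

```text
clock: 15.25
eef_pos: [0.4319, -0.1136, 0.1392]
tcp_rot: [-2.335, -2.099, 0.0]
ft_force: [-0.1, 0.4, -1.7]
gripper_width: 0.0593
gripper_force: 39.0
```

```bash
python3 -c "
from h import *
go(384.3,-286.6,90,9.3)"
```

```text
shift [-0.1771 -0.0289  0.049 ] turn [ -0.1  -0.1 -15.4] t 15.25 w 0.0593 F [-0.1  0.4 -1.7]
```

Emit:
send_rows --pt "-0.03 -0.005 0 0 0 -2 255" --pt "-0.08 -0.013 0 0 0 -6 255" --pt "-0.13 -0.021 0 0 0 -11 255" --pt "-0.165 -0.027 0.01 0 0 -15.4 255" --pt "-0.177 -0.029 0.03 0 0 -15.4 255" --pt "-0.177 -0.029 0.05 0 0 -15.4 255" --pt "-0.177 -0.029 0.06 0 0 -15.4 255" --pt "-0.177 -0.029 0.06 0 0 -15.4 255"

```text
clock: 16.25
eef_pos: [0.3848, -0.286, 0.0794]
tcp_rot: [-2.032, -2.393, -0.002]
ft_force: [-0.2, -0.0, -1.9]
gripper_width: 0.0593
gripper_force: 38.8
```

Emit:
send_rows --pt "0 0 0 0 0 0 255" --pt "0 0 0.01 0 0 0 255" --pt "0 0 0.02 0 0 0 255" --pt "0 0 0.027 0 0 0 255" --pt "0 0 0.027 0 0 0 255" --pt "0 0 0.027 0 0 0 255" --pt "0 0 0.027 0 0 0 255" --pt "0 0 0.027 0 0 0 255"

```text
clock: 17.25
eef_pos: [0.3859, -0.2872, 0.0545]
tcp_rot: [2.033, 2.393, 0.002]
ft_force: [0.1, 0.1, -2.1]
gripper_width: 0.059
gripper_force: 38.9
```

```bash
python3 -c "
from h import *
go(384.3,-286.6,35.6,9.3)
c=cam('wrist');save(c,'w4.png')"
```

```text
shift [ 0.0009 -0.0015  0.0189] turn [0.1 0.  0. ] t 17.25 w 0.059 F [ 0.1  0.1 -2.1]
```

View pics/w4.png

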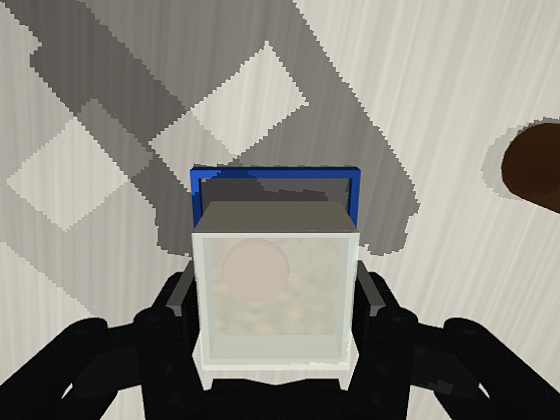

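The dish (columns 193–358) is centred over the nest (191–360) and parallel to it, so lower it.

Emit:
send_rows --pt "0.001 -0.001 0.004 0 0 0 255" --pt "0.001 -0.001 0.009 0 0 0 255" --pt "0.001 -0.001 0.013 0 0 0 255" --pt "0.001 -0.001 0.016 0 0 0 255" --pt "0.001 -0.001 0.018 0 0 0 255" --pt "0.001 -0.001 0.019 0 0 0 255" --pt "0.001 -0.001 0.02 0 0 0 255" --pt "0.001 -0.001 0.02 0 0 0 255"

```text
clock: 18.3
eef_pos: [0.3848, -0.2864, 0.0358]
tcp_rot: [2.033, 2.394, 0.002]
ft_force: [-6.4, 3.7, 10.7]
gripper_width: 0.0594
gripper_force: 40.4
```

Emit:
send_rows --pt "0 0 0 0 0 0 120" --pt "0 0 0 0 0 0 60" --pt "0 0 0 0 0 0 20" --pt "0 0 -0.005 0 0 0 0" --pt "0 0 -0.02 0 0 0 0" --pt "0 0 -0.06 0 0 0 0" --pt "0 0 -0.11 0 0 0 0" --pt "0 0 -0.11 0 0 0 0"

```text
clock: 19.3
eef_pos: [0.3871, -0.2886, 0.1506]
tcp_rot: [2.026, 2.385, 0.001]
ft_force: [0.7, 1.0, -0.3]
gripper_width: 0.0852
gripper_force: 0.0
```

```bash
python3 -c "
from h import *
go(603,306.3,140,5)"
```

```text
shift [0.5523 0.3092 0.0082] turn [0.5 0.5 4.3] t 19.3 w 0.0852 F [ 0.7  1.  -0.3]
```

Emit:
send_rows --pt "0.03 0.017 0 0 0 0 0" --pt "0.08 0.045 0 0 0 0 0" --pt "0.133 0.074 0 0 0 0 0" --pt "0.186 0.104 0 0 0 0 0" --pt "0.239 0.134 0 0 0 0 0" --pt "0.292 0.163 0 0 0 0 0" --pt "0.345 0.193 0 0 0 0 0" --pt "0.398 0.223 0 0 0 0 0"

```text
clock: 20.3
eef_pos: [0.5403, 0.1446, 0.1445]
tcp_rot: [2.033, 2.394, 0.002]
ft_force: [0.7, -0.8, -0.5]
gripper_width: 0.0857
gripper_force: 0.0
```

Emit:
send_rows --pt "0.05 0.028 0 0 0 0 0" --pt "0.1 0.056 0 0 0 0 0" --pt "0.135 0.076 0 0 0 0 0" --pt "0.154 0.086 0 0 0 0 0" --pt "0.154 0.086 0.01 0 0 0 0" --pt "0.154 0.086 0.01 0 0 0 0" --pt "0.154 0.086 0.01 0 0 0 0" --pt "0.154 0.086 0.01 0 0 0 0"

```text
clock: 21.3
eef_pos: [0.6002, 0.3076, 0.135]
tcp_rot: [2.034, 2.392, 0.002]
ft_force: [0.5, -0.1, -0.5]
gripper_width: 0.0854
gripper_force: 0.0
```

```bash
python3 -c "
from h import *
go(603,306.3,38,9.3)
c=cam('wrist');save(c,'w5.png')"
```

```text
shift [-0.0017  0.0023  0.097 ] turn [ 0.1  0.  -0.1] t 21.3 w 0.0854 F [ 0.5 -0.1 -0.5]
```

View pics/w5.png

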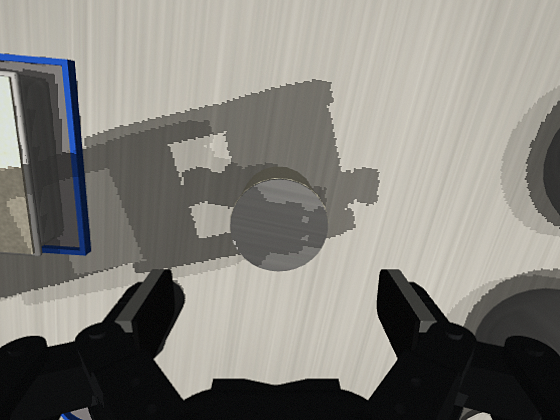

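The cup is at columns 230–328, centred between the pads. The oblong dish shows in its nest at left, and the kettles at right are clear of the gripper.

Emit:
send_rows --pt "-0.001 0.002 0.04 0 0 0 0" --pt "-0.001 0.002 0.08 0 0 0 0" --pt "-0.001 0.002 0.097 0 0 0 0" --pt "-0.001 0.002 0.097 0 0 0 0" --pt "-0.001 0.002 0.097 0 0 0 255" --pt "-0.001 0.002 0.097 0 0 0 255" --pt "-0.001 0.002 0.097 0 0 0 255" --pt "-0.001 0.002 0.097 0 0 0 255"

```text
clock: 22.35
eef_pos: [0.604, 0.3085, 0.0403]
tcp_rot: [2.032, 2.392, 0.008]
ft_force: [-0.3, -0.2, 5.4]
gripper_width: 0.0616
gripper_force: 39.3
```

Emit:
send_rows --pt "0 0 0 0 0 0 255" --pt "0 0 -0.01 0 0 0 255" --pt "0 0 -0.03 0 0 0 255" --pt "0 0 -0.06 0 0 0 255" --pt "0 0 -0.1 0 0 0 255" --pt "0 0 -0.11 0 0 0 255" --pt "0 0 -0.11 0 0 0 255" --pt "0 0 -0.11 0 0 0 255"

```text
clock: 23.35
eef_pos: [0.601, 0.3073, 0.1453]
tcp_rot: [-2.034, -2.394, 0.003]
ft_force: [0.2, 1.2, -2.3]
gripper_width: 0.061
gripper_force: 38.8
```

```bash
python3 -c "
from h import *
go(647.2,-102,140,9.3)"
```

```text
shift [-0.4114 -0.0206  0.0057] turn [-0.1  0.1  0. ] t 23.35 w 0.061 F [ 0.2  1.2 -2.3]
```

Emit:
send_rows --pt "-0.03 -0.001 0 0 0 0 255" --pt "-0.085 -0.004 0 0 0 0 255" --pt "-0.145 -0.007 0 0 0 0 255" --pt "-0.205 -0.01 0 0 0 0 255" --pt "-0.265 -0.013 0 0 0 0 255" --pt "-0.325 -0.016 0 0 0 0 255" --pt "-0.375 -0.019 0 0 0 0 255" --pt "-0.405 -0.02 0 0 0 0 255"

```text
clock: 24.35
eef_pos: [0.6468, -0.0975, 0.1452]
tcp_rot: [-2.035, -2.391, 0.001]
ft_force: [1.4, -0.5, -2.1]
gripper_width: 0.0611
gripper_force: 38.7
```

Emit:
send_rows --pt "-0.006 0 0.01 0 0 0 255" --pt "-0.006 0 0.03 0 0 0 255" --pt "-0.006 0 0.055 0 0 0 255" --pt "-0.006 0 0.075 0 0 0 255" --pt "-0.006 0 0.08 0 0 0 255" --pt "-0.006 0 0.08 0 0 0 255" --pt "-0.006 0 0.08 0 0 0 255" --pt "-0.006 0 0.08 0 0 0 255"

```text
clock: 25.35
eef_pos: [0.6499, -0.1011, 0.069]
tcp_rot: [2.032, 2.392, 0.003]
ft_force: [0.8, 0.2, -1.1]
gripper_width: 0.0614
gripper_force: 38.7
```

```bash
python3 -c "
from h import *
go(647.2,-102,42.8,9.3)
c=cam('wrist');save(c,'w6.png')"
```

```text
shift [-0.0004 -0.0029  0.0262] turn [0.2 0.1 0. ] t 25.35 w 0.0614 F [ 0.8  0.2 -1.1]
```

View pics/w6.png

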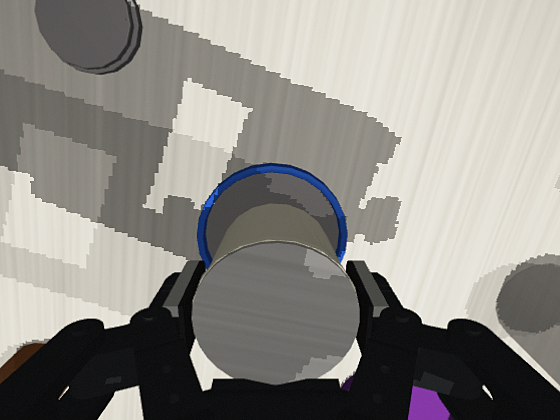

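The cup's centre is at column 276 and the nest's at 272, so a small move of −2.5 mm in y, then lower.

Emit:
send_rows --pt "0 -0.0025 0.004 0 0 0 255" --pt "0 -0.0025 0.01 0 0 0 255" --pt "0 -0.0025 0.016 0 0 0 255" --pt "0 -0.0025 0.02 0 0 0 255" --pt "0 -0.0025 0.023 0 0 0 255" --pt "0 -0.0025 0.025 0 0 0 255" --pt "0 -0.0025 0.026 0 0 0 255" --pt "0 -0.0025 0.026 0 0 0 255"

```text
clock: 26.4
eef_pos: [0.6471, -0.1015, 0.0433]
tcp_rot: [2.033, 2.393, 0.002]
ft_force: [-4.3, 0.2, 4.3]
gripper_width: 0.0611
gripper_force: 39.4
```

Emit:
send_rows --pt "0 0 0.0005 0 0 0 255" --pt "0 0 0 0 0 0 120" --pt "0 0 0 0 0 0 60" --pt "0 0 0 0 0 0 20" --pt "0 0 -0.005 0 0 0 0" --pt "0 0 -0.03 0 0 0 0" --pt "0 0 -0.08 0 0 0 0" --pt "0 0 -0.09 0 0 0 0"

```text
clock: 27.4
eef_pos: [0.6492, -0.102, 0.1368]
tcp_rot: [2.028, 2.388, 0.008]
ft_force: [0.9, -0.5, 0.2]
gripper_width: 0.0852
gripper_force: 0.0
```

```bash
python3 -c "
from h import *
go(619.8,105.3,110,9.3)"
```

```text
shift [0.2094 0.0042 0.0261] turn [0.5 0.2 0. ] t 27.4 w 0.0852 F [ 0.9 -0.5  0.2]
```

Emit:
send_rows --pt "0.03 0.001 0 0 0 0 0" --pt "0.08 0.002 0 0 0 0 0" --pt "0.13 0.003 0 0 0 0 0" --pt "0.175 0.004 0 0 0 0 0" --pt "0.205 0.004 0.01 0 0 0 0" --pt "0.209 0.004 0.025 0 0 0 0" --pt "0.209 0.004 0.025 0 0 0 0" --pt "0.209 0.004 0.025 0 0 0 0"

```text
clock: 28.4
eef_pos: [0.6169, 0.1045, 0.1064]
tcp_rot: [2.035, 2.392, 0.001]
ft_force: [0.1, 0.5, -0.5]
gripper_width: 0.0852
gripper_force: 0.0
```

Emit:
send_rows --pt "0 0 0 0 0 0 0" --pt "0 0 0 0 0 0 0" --pt "0 0 0 0 0 0 0" --pt "0 0 0 0 0 0 0" --pt "0 0 0 0 0 0 0" --pt "0 0 0 0 0 0 0" --pt "0 0 0 0 0 0 0" --pt "0 0 0 0 0 0 0"

```text
clock: 29.4
eef_pos: [0.6167, 0.1055, 0.1066]
tcp_rot: [2.033, 2.393, 0.002]
ft_force: [0.0, -0.6, -0.2]
gripper_width: 0.0857
gripper_force: 0.0
```

```bash
python3 -c "
from h import *
go(619.8,105.3,29,9.3)
c=cam('wrist');save(c,'w7.png')"
```

```text
shift [-0.0007  0.0029  0.0776] turn [0.1 0.  0. ] t 29.4 w 0.0857 F [ 0.  -0.6 -0.2]
```

View pics/w7.png

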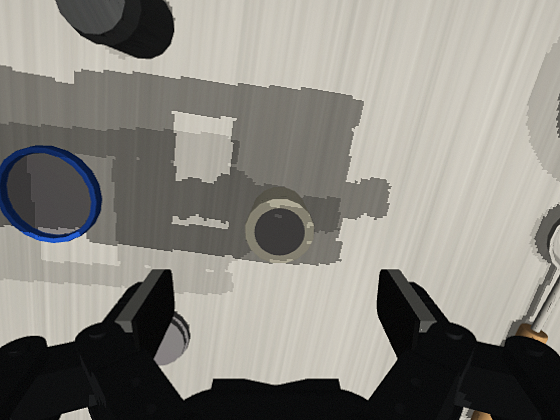

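The pot is at (279,230), centred between the pads. The shaker (top left), the stray disc and the pot nest (50,195) are all clear.

Emit:
send_rows --pt "-0.001 0.002 0.03 0 0 0 0" --pt "-0.001 0.002 0.06 0 0 0 0" --pt "-0.001 0.002 0.077 0 0 0 0" --pt "-0.001 0.002 0.077 0 0 0 0" --pt "-0.001 0.002 0.077 0 0 0 255" --pt "-0.001 0.002 0.077 0 0 0 255" --pt "-0.001 0.002 0.077 0 0 0 255" --pt "-0.001 0.002 0.077 0 0 0 255" --newtons 25

```text
clock: 30.45
eef_pos: [0.6201, 0.105, 0.0312]
tcp_rot: [2.032, 2.392, 0.005]
ft_force: [0.2, 0.0, 6.0]
gripper_width: 0.041
gripper_force: 25.8
```

Emit:
send_rows --pt "0 0 0 0 0 0 255" --pt "0 0 0 0 0 0 255" --pt "0 0 -0.01 0 0 0 255" --pt "0 0 -0.03 0 0 0 255" --pt "0 0 -0.06 0 0 0 255" --pt "0 0 -0.1 0 0 0 255" --pt "0 0 -0.1 0 0 0 255" --pt "0 0 -0.1 0 0 0 255"

```text
clock: 31.45
eef_pos: [0.6185, 0.1048, 0.1298]
tcp_rot: [2.033, 2.393, 0.002]
ft_force: [0.1, -0.2, -1.2]
gripper_width: 0.041
gripper_force: 25.5
```

```bash
python3 -c "
from h import *
go(464.8,95.2,80,9.3)"
```

```text
shift [ 0.0154 -0.1533  0.0495] turn [0.1 0.  0. ] t 31.45 w 0.041 F [ 0.1 -0.2 -1.2]
```

Emit:
send_rows --pt "0.003 -0.03 0 0 0 0 255" --pt "0.008 -0.08 0 0 0 0 255" --pt "0.013 -0.125 0 0 0 0 255" --pt "0.015 -0.15 0 0 0 0 255" --pt "0.015 -0.153 0.02 0 0 0 255" --pt "0.015 -0.153 0.05 0 0 0 255" --pt "0.015 -0.153 0.07 0 0 0 255" --pt "0.015 -0.153 0.07 0 0 0 255"

```text
clock: 32.45
eef_pos: [0.4626, 0.0946, 0.0562]
tcp_rot: [-2.031, -2.391, 0.006]
ft_force: [-1.8, -0.3, -0.8]
gripper_width: 0.0413
gripper_force: 25.6
```

Emit:
send_rows --pt "0 0 0 0 0 0 255" --pt "0 0 0 0 0 0 255" --pt "0 0 0 0 0 0 255" --pt "0 0 0 0 0 0 255" --pt "0 0 0 0 0 0 255" --pt "0 0 0 0 0 0 255" --pt "0 0 0 0 0 0 255" --pt "0 0 0 0 0 0 255"

```text
clock: 33.45
eef_pos: [0.4655, 0.0949, 0.0593]
tcp_rot: [2.033, 2.393, 0.002]
ft_force: [-0.0, 0.6, -1.2]
gripper_width: 0.0413
gripper_force: 25.6
```

```bash
python3 -c "
from h import *
go(464.8,95.2,34,9.3)
c=cam('wrist');save(c,'w8.png')"
```

```text
shift [ 0.0004 -0.0007  0.0253] turn [0.1 0.  0. ] t 33.45 w 0.0413 F [-0.   0.6 -1.2]
```

View pics/w8.png

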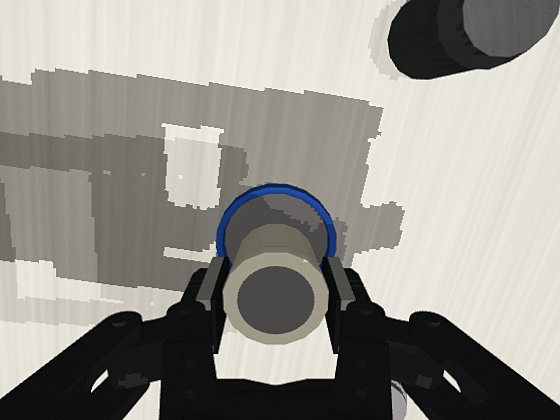

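The pot's centre is at column 275 and the nest's at 276, so it is aligned. Lower it.

Emit:
send_rows --pt "0 0 0.004 0 0 0 255" --pt "0 0 0.01 0 0 0 255" --pt "0 0 0.016 0 0 0 255" --pt "0 0 0.02 0 0 0 255" --pt "0 0 0.023 0 0 0 255" --pt "0 0 0.024 0 0 0 255" --pt "0 0 0.025 0 0 0 255" --pt "0 0 0.025 0 0 0 255"

```text
clock: 34.5
eef_pos: [0.4656, 0.0949, 0.0344]
tcp_rot: [2.033, 2.393, 0.002]
ft_force: [-0.5, -0.3, 0.1]
gripper_width: 0.0411
gripper_force: 25.6
```

Emit:
send_rows --pt "0 0 0.0005 0 0 0 255" --pt "0 0 0.001 0 0 0 255" --pt "0 0 0.001 0 0 0 255" --pt "0 0 0.001 0 0 0 255" --pt "0 0 0.001 0 0 0 255" --pt "0 0 0.001 0 0 0 255" --pt "0 0 0.001 0 0 0 255" --pt "0 0 0.001 0 0 0 255"

```text
clock: 35.5
eef_pos: [0.4657, 0.095, 0.0341]
tcp_rot: [2.033, 2.393, 0.002]
ft_force: [-3.8, 0.4, 6.1]
gripper_width: 0.0408
gripper_force: 26.2
```

Contact is made, so release, rise and back away.

Emit:
send_rows --pt "0 0 0 0 0 0 150" --pt "0 0 0 0 0 0 80" --pt "0 0 0 0 0 0 20" --pt "0 0 0 0 0 0 0" --pt "0 0 -0.02 0 0 0 0" --pt "0 0 -0.07 0 0 0 0" --pt "0 0 -0.13 0 0 0 0" --pt "0 0 -0.19 0 0 0 0"

```text
clock: 36.5
eef_pos: [0.4648, 0.0949, 0.2248]
tcp_rot: [2.033, 2.394, 0.002]
ft_force: [2.0, 0.6, -0.7]
gripper_width: 0.0857
gripper_force: 0.0
```

Emit:
send_rows --pt "0.03 0 -0.03 0 0 0 0" --pt "0.09 0 -0.03 0 0 0 0" --pt "0.15 -0.02 -0.03 0 0 0 0" --pt "0.21 -0.04 -0.03 0 0 0 0" --pt "0.27 -0.07 -0.03 0 0 0 0" --pt "0.33 -0.1 -0.03 0 0 0 0" --pt "0.38 -0.13 -0.03 0 0 0 0" --pt "0.43 -0.15 -0.03 0 0 0 0"

```text
clock: 37.5
eef_pos: [0.2459, 0.4964, 0.2531]
tcp_rot: [2.032, 2.394, 0.003]
ft_force: [0.5, 1.0, 0.1]
gripper_width: 0.0857
gripper_force: 0.0
```

```bash
python3 - <<'E'
from h import *
c=cam('top'); im=c['pixels'][120:300,100:440,::-1]
cv2.imwrite('pics/top2.png',cv2.resize(im,None,fx=2.3,fy=2.3,interpolation=cv2.INTER_CUBIC))
zm=c['z_map'];vv,uu=np.mgrid[:420,:560]
p=cv2.undistortPoints(np.c_[uu.ravel(),vv.ravel()].astype(float).reshape(-1,1,2),c['camera_matrix'],c['distortion']).reshape(-1,2)
P=(np.c_[p,np.ones(len(p))]*zm.reshape(-1,1)-c['t'])@c['R']
for n,x,y,z in(('ob',412.6,310.7,.043),('sq',384.3,-286.6,.043),('cup',647,-102,.058),('pot',465,95,.039),('shaker',520,205,.065),('jar',512,-220,.062)):
    m=(np.hypot(P[:,0]*1000-x,P[:,1]*1000-y)<90)&(abs(P[:,2]-z)<.012); w=P[m]
    r=cv2.minAreaRect((w[:,:2]*1000).astype(np.float32)); print(n,np.round(r[0],1),np.round(r[1],1),round(r[2],1),np.round(np.percentile(w[:,2],[10,50,90]),4))
E
```

```text
ob [412.3 311.4] [ 58.4 118.1] 4.9 [0.0402 0.0435 0.047 ]
sq [ 383.9 -284.9] [61. 62.] 9.1 [0.0402 0.0441 0.0475]
cup [ 646.9 -102. ] [59.2 61.4] 88.8 [0.056  0.059  0.0621]
pot [465.2  95.6] [38.6 41. ] 86.1 [0.0377 0.0409 0.0438]
shaker [519.8 207.5] [32.6 33. ] 69.9 [0.0573 0.0631 0.0668]
jar [ 512.2 -221.1] [33.9 34.2] 65.5 [0.0594 0.0631 0.0662]
```

View pics/top2.png

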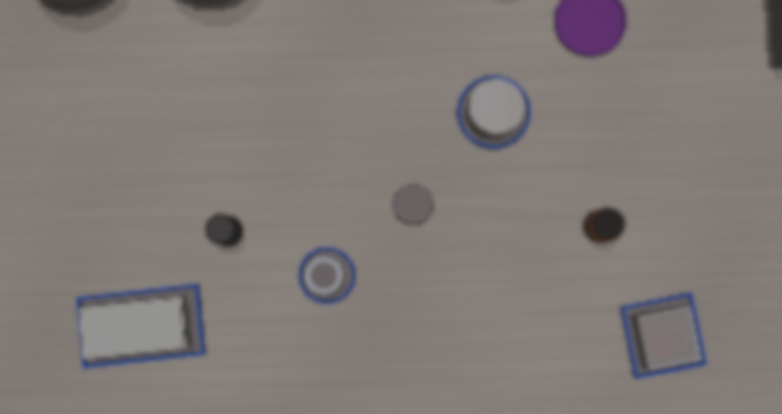

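All four dishes sit inside their nests (oblong at (140,327), pot at (326,275), cup at (495,110), square at (665,335)), centred to within 2 mm and at the expected heights. The jar and shaker have not moved, and the arm is clear.

```bash
python3 -c "
from h import *
print(workorder.finish_job())"
```

```text
the job is handed in; nothing more can be done
None
```

All four dishes are upright in their matching nests (within about 2 mm of centre in the last top view), the spice jar and shaker still stand where they were, and I handed the job in at about 38 s of the 102 s allowed; the hand-in gave no verdict.

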